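# Close the sample carrier and fasten its hasp

### The arm

A 6-joint arm with a two-finger parallel gripper is mounted at the origin on the work surface. World frame = base frame: x ahead of the robot, y to its left, z up, the work surface at z = 0. Lengths are in m, angles in degrees, forces in N, time in s.
With the tool pointing down it reaches from about 0.325 to 0.775 m from the base axis. Payload 5.5 kg.
Tool frame: the origin (TCP) lies at the centre of the arm's flange, where the gripper is bolted on; the fingertips stand 182 mm ahead of it and the grasp point (between the pads) lies 163 mm ahead of it; z points along the fingers, y is the line along which they close (so a half turn about z gives the same grasp; the last joint's range is limited). The gripper opens to 88 mm and grips with 3 to 60 N. Pads are 20 mm wide; open, the fingers measure 115 mm over their backs; the gripper's body (75 mm by 178 mm) begins 61 mm behind the grasp point.
Start: joints at [70.262, 5.22, 70.514, -0, 104.267, -3.249], TCP at [0.17, 0.575, 0.405] pointing down, gripper open.
Joint ranges: [-164.24, 164.24], [-49.07, 125.15], [9.68, 141.18], [-86.29, 266.29], [3.28, 154.24], [-151.56, 151.56]. Speed limits (degrees/s): [147.25, 147.25, 172.46, 180, 180, 180].

### API

Orientations are given as [roll, pitch, yaw] about the fixed x, y, z axes, in that order (R = Rz(yaw) Ry(pitch) Rx(roll)).
In Python, from station import r gives the robot as it stands. The module is installed in compiled form; this text tells all that it offers. Calls block until the motion is done:
- r.reach(position, orientation): joint-space move of the TCP to a pose.
- r.servo_line(position, rotation=None, speed=0.15): straight line of the TCP; rotation=None keeps the orientation; speed is the mean speed in m/s.
- r.move_joints(angles): joint-space move.
- r.let_go() and r.grab(squeeze=None): open the fingers fully, or close them until they stop; squeeze is the grip in N (None keeps the last).
- r.wait(seconds).
- r.inverse_kinematics(position, orientation): joint angles nearest the present ones, or None.
- r.sense(): the state.
- r.snapshot(name): name is "scene" or "top" or "wrist"; returns a dict with "frame" (420x560x3 uint8, red, green, blue), "fx", "fy", "cx", "cy" (pixels), "R" (3x3) and "t" (3): a world point X has camera coordinates R X + t. Camera axes: x right, y down, z forward; pixel columns grow to the right and rows downward; lengths in m; the calibration is good to about 2 mm. A picture is of the moment at which its call begins. There is no depth.
A pose or a line that the arm cannot do raises r.IKError and nothing moves.
- r.hand_in(): hands the job in; it is judged then, once.
The state is a dict: "clock": time; "joints": joint angles; "joint_vel": joint speeds; "joint_torque": joint torques, N m; "tcp_pos": TCP position; "orientation": TCP orientation; "contact_force": force on the tool from outside, world axes, zero at the start; "torque": the same for the moment, N m; "opening": finger opening in m; "gripper_force": force on a finger pad.
Only numpy, scipy, OpenCV 4.12 (cv2) and the standard library are available. Lean on these libraries where they do the work, as an engineer would, in place of code of your own. Each camera call takes 0.05 s, during which the arm holds its last target. There are 200 camera calls.

### The job

Put the white lid from its grey stand onto the blue sample carrier, lowering it gently by hand until it is fully down on its seat between the two end cheeks (do not drop it in; the stand and the carrier leave different sides of the lid free, so set it down on the pad and take it again the other way). Then swing the hasp over until it lies fully down across the lid with its window around the brass catch. Leave everything else on the bench where it stands.

Things in the scene. Friction and masses are not known exactly. Their poses are not given: they have to be found in the camera images.
- lid: Loose white block with a blue band, 62 mm along its x, 52 mm along y, 36 mm thick, about 0.18 kg, z up. Origin: centre of its underside. A half turn makes no difference. It starts lying in the dock, its axes parallel to the dock's.
- catch (a point): Tip of the lid's catch: a brass cone in the middle of the lid's top, 44 mm across at its foot, 8 mm at its tip, 20 mm high, so this point lies 56 mm above the lid's underside. Its slopes are too slanted to grip.
- carrier: Blue open-topped box fixed to the bench, 90 mm along its x, 66 mm along y. Origin: centre of its foot. On its x ends stand two cheeks, 10 mm thick, 52 mm wide in y, tops 118 mm above the foot, inner faces at x = +-34 mm. On its y sides are only lips, 4 mm thick, inner faces at y = +-29 mm, tops at 75 mm. Below the seat is an open cavity 62 x 38 mm.
- seat (a point): Centre of the lid's seat, 70 mm above the carrier's foot, axes as the carrier's; the lid's x goes along carrier x. The seated lid has 3 mm play on every side and its flat top lies 12 mm below the cheeks' tops: no finger fits between lid and cheek, so it must be held by its y faces, which are free above the lips, while it is lowered.
- hasp (a joint): Angle of a flat steel strap 5 mm thick, hinged on top of the carrier's +x cheek, hinge along carrier y. 0 = fastened: level across the lid, its 28 x 28 mm window around the cone, its end beyond the -x cheek. Grows as the end rises and swings over towards carrier +x; pi/2 = upright; stop at 2.85. Friction (0.06 N m) holds it at any angle; about 1 N at the end moves it. Starts at 2.1 to 2.7.
- hasp_grip (a point): Point in the strap's red end, mid-width, mid-thickness, 100 mm from the hinge axis; the end is 24 mm wide (along the hinge), 5 mm thick and reaches 14 mm farther. When fastened it is 61 mm to the -x side of the carrier's origin, 122 mm above the foot, free air below. Pinched by its side edges, the strap can turn between an upright gripper's pads; opening them may lift it: press it down after.
- hasp_hinge (a point): Middle of the hasp's hinge axis: carrier x = +39 mm, y = 0, 122 mm above the foot. Its frame turns with the strap; its y axis is the hinge axis.
- dock: The lid's stand: grey channel fixed to the bench, 40 mm along its x, open at both x ends, 68 mm in y. Origin: centre of its foot. Floor 8 mm thick; walls 5.5 mm thick, 47 mm high, 3 mm above the lid's flat top and 2.5 mm from its y faces, which so cannot be gripped. The lid's x ends stick out about 11 mm each and can.
- pad: Pale blue bench pad, fixed, 150 x 150 mm, 3 mm thick, kept clear as a place to set things down. Origin: centre of the underside.
- jar: Bystander: clear specimen jar with white lid, 56 mm wide, 70 mm tall. Origin: centre of its foot.
- dropper_a: Bystander: amber dropper bottle, 34 mm wide, 75 mm tall. Origin: centre of its foot.
- dropper_b: Bystander: pale blue dropper bottle with black cap, 34 mm wide, 75 mm tall. Origin: centre of its foot.
- cup: Bystander: red plastic cup, 84 mm wide, 110 mm tall. Origin: centre of its foot.
- beaker: Bystander: glass beaker, 72 mm wide, 85 mm tall. Origin: centre of its foot.
- wellplate: Bystander: clear well plate, 85 x 127 x 12 mm, lying flat. Origin: centre of its underside.
Mind the look-alikes: they are no part of the job. Leave any pink look-alike of the lid alone.

How it is judged:
By the outcome, as a careful person would: the job done as asked, in the order asked, and still so for the second after the job is handed in, with the robot touching nothing.
It also fails if it takes over 72 s, if anything falls off the work surface, if the arm or the gripper's body presses on something with over 40 N, if the wrist force passes 120 N, or if a joint passes its speed limit or range.

## Working session

There is one attempt and no reset: what is moved stays moved. The work goes in short steps, each a Python script; the robot and the scene stay as the last script left them, time stands still between calls to the robot, and variables do not carry over. Pictures are saved under pics/ and viewed, at most 10 in all, crops included, and the job is handed in when it is done.

```bash
mkdir -p pics; python3 - <<'E'
from station import r
import cv2,numpy as np,pickle
d={}
for n in("scene","top"):
    s=r.snapshot(n); d[n]=s; cv2.imwrite(f"pics/{n}0.png",s["frame"][:,:,::-1])
    print(n,s["fx"],s["cx"],s["cy"],(-np.array(s["R"]).T@s["t"]).round(3),np.array(s["R"]).round(2).tolist())
pickle.dump(d,open("s0.pkl","wb"))
print(r.sense())
E
```

```text
scene 398.64596785089935 278.55625151706425 207.26041836287376 [ 0.969 -0.681  0.729] [[0.89, 0.46, -0.01], [0.28, -0.56, -0.78], [-0.37, 0.69, -0.63]]
top 408.09440867004497 282.0314861210071 209.11184547609926 [ 0.45  -0.015  1.081] [[0.0, -1.0, -0.03], [-0.99, 0.0, -0.15], [0.15, 0.03, -0.99]]
{'clock': 0.1, 'joints': array([ 7.02617309e+01,  5.26102034e+00,  7.05731379e+01,  1.63211400e-04,
        1.04265218e+02, -3.24810638e+00]), 'joint_vel': array([-0.06235385, -0.03571226, -0.17777458,  0.0965289 , -0.14247277,
       -0.03586299]), 'joint_torque': array([ 2.19322275e-03, -4.47854841e+01, -4.07568097e+01,  6.99191890e-02,
        2.85291940e-02, -9.70827386e-05]), 'tcp_pos': array([0.17032961, 0.57538813, 0.40361456]), 'orientation': array([-1.79900792e+02, -5.78863755e-03,  1.63509872e+02]), 'contact_force': array([-0.04332258, -0.41723654, -1.29223221]), 'torque': array([-0.00098311, -0.00646751,  0.07031628]), 'gripper_force': 0.0, 'opening': 0.08785120313216932}
```

View pics/scene0.png

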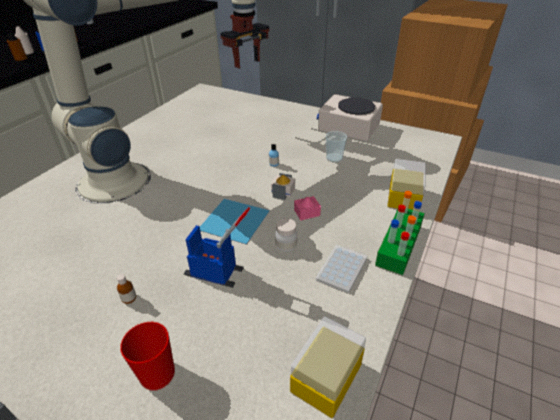

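View pics/top0.png

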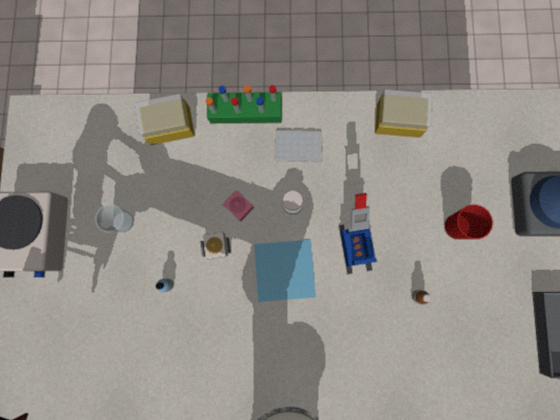

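The scene picture shows the dock with the lid near (284,186), the carrier near (212,255) and its raised red-ended hasp near (235,225). In the top view the dock and lid are at (215,245), the pad at (285,270), the carrier at (358,247), the hasp end at (361,201), and the pink look-alike at (238,205). Next I'll look closer with the wrist camera.

```bash
cat > h.py <<'E'
import numpy as np,cv2
from station import r
def cast(s,uv,z):
    R=np.array(s["R"]);t=np.array(s["t"]);c=-R.T@t
    uv=np.atleast_2d(uv).astype(float)
    d=np.c_[(uv[:,0]-s["cx"])/s["fx"],(uv[:,1]-s["cy"])/s["fy"],np.ones(len(uv))]@R
    return c+d*((z-c[2])/d[:,2])[:,None]
def proj(s,X):
    p=np.atleast_2d(X)@np.array(s["R"]).T+np.array(s["t"])
    return np.c_[s["fx"]*p[:,0]/p[:,2]+s["cx"],s["fy"]*p[:,1]/p[:,2]+s["cy"]]
def tri(obs):
    A=[];b=[]
    for s,uv in obs:
        R=np.array(s["R"]);c=-R.T@np.array(s["t"])
        d=R.T@[(uv[0]-s["cx"])/s["fx"],(uv[1]-s["cy"])/s["fy"],1];d/=np.linalg.norm(d)
        P=np.eye(3)-np.outer(d,d);A.append(P);b.append(P@c)
    return np.linalg.lstsq(np.vstack(A),np.hstack(b),rcond=None)[0]
E
python3 - <<'E'
from h import *
import pickle
d=pickle.load(open("s0.pkl","rb"));T=d["top"]
dk=cast(T,(215,245),.05)[0];ca=cast(T,(358,247),.1)[0];pd=cast(T,(285,270),.003)[0]
print(dk,ca,pd,cast(T,(361,201),.2)[0],cast(T,[(255,243),(312,240),(315,297),(258,301)],.003).round(3).tolist())
o={}
for n,p in(("d",dk),("c",ca)):
    r.reach([p[0]-.06,p[1],.46],[180,0,180 if 0 else 0]) if 0 else r.reach([p[0]-.05,p[1],.45],[180,0,180])
    s=r.snapshot("wrist");o[n]=s
    print(n,r.sense()["clock"],r.sense()["joints"].round(0),(-np.array(s["R"]).T@s["t"]).round(3),np.array(s["R"]).round(2).tolist())
pickle.dump(o,open("s1.pkl","wb"))
cv2.imwrite("pics/w1.png",cv2.resize(np.hstack([o["d"]["frame"],o["c"]["frame"]])[:,:,::-1],(800,300)))
E
```

```text
[0.51581427 0.18635155 0.05      ] [ 0.50760081 -0.16650174  0.1       ] [0.45343905 0.00989334 0.003     ] [ 0.60171405 -0.16019246  0.2       ] [[0.524, 0.089, 0.003], [0.532, -0.061, 0.003], [0.385, -0.068, 0.003], [0.374, 0.08, 0.003]]
d 1.9333 [ 18.  -9.  80.   0. 109. -72.] [0.388 0.186 0.43 ] [[-0.0, 1.0, -0.0], [0.96, 0.0, 0.28], [0.28, 0.0, -0.96]]
c 3.3083 [ -24.  -11.   82.    0.  109. -114.] [ 0.38  -0.167  0.43 ] [[-0.0, 1.0, 0.0], [0.96, 0.0, 0.28], [0.28, 0.0, -0.96]]
```

View pics/w1.png

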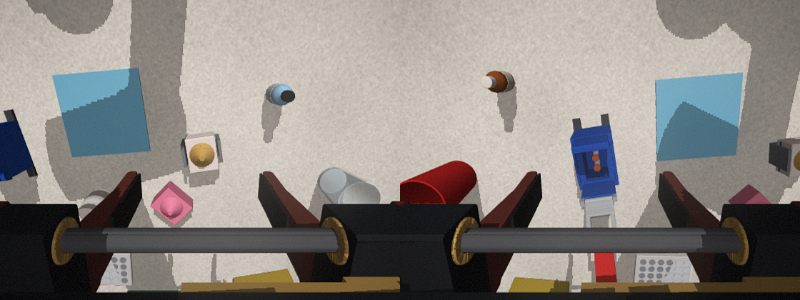

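```bash
python3 - <<'E'
from h import *
import pickle
o=pickle.load(open("s1.pkl","rb"))
print(o["d"]["fx"])
a=o["d"]["frame"][165:275,230:340];b=o["c"]["frame"][150:285,215:325]
f=lambda x:cv2.resize(x,None,fx=3.5,fy=3.5,interpolation=cv2.INTER_NEAREST)
A=f(a);B=f(b);H=B.shape[0];A=np.vstack([A,np.zeros((H-A.shape[0],A.shape[1],3),np.uint8)])
cv2.imwrite("pics/crop1.png",np.hstack([A,B])[:,:,::-1])
E
```

```text
331.2972840971741
```

View pics/crop1.png

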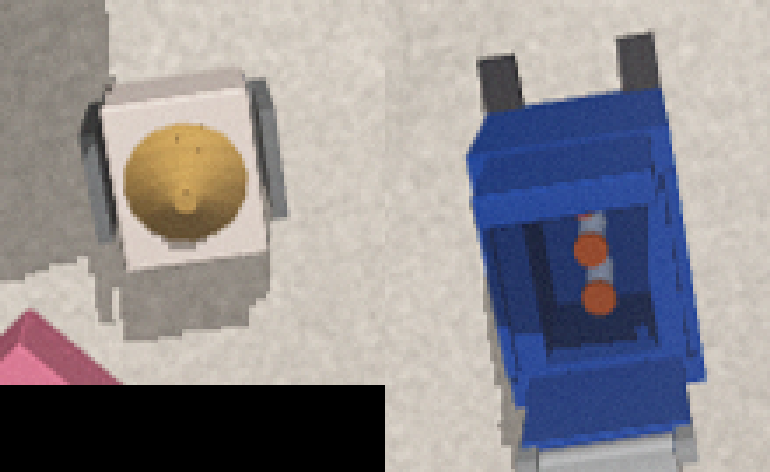

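Left crop: lid top face corners at about (103,107),(245,88),(270,252),(126,270) in the crop, tilted about 7°. Right crop: the open carrier with its hinge cheek at the bottom, towards world +x. I'll take near-vertical views to measure both.

```bash
python3 - <<'E'
from h import *
import pickle
o={}
for n,p in(("c",(.515,-.166)),("d",(.516,.186))):
    r.reach([p[0]+.06,p[1],.43],[180,0,180])
    o[n]=r.snapshot("wrist")
print(r.sense()["clock"])
pickle.dump(o,open("s2.pkl","wb"))
def crop(s,X,w=120,h=150):
    u,v=proj(s,X)[0].astype(int);x0=u-w//2;y0=max(0,v-h//2)
    print(x0,y0); return cv2.resize(s["frame"][y0:y0+h,x0:x0+w],None,fx=3.3,fy=3.3,interpolation=cv2.INTER_NEAREST)
A=crop(o["d"],(.516,.186,.044));B=crop(o["c"],(.515,-.166,.118))
h=min(len(A),len(B))
cv2.imwrite("pics/crop2.png",np.hstack([A[:h],B[:h]])[:,:,::-1])
E
```

```text
5.2833
221 50
219 55
```

View pics/crop2.png

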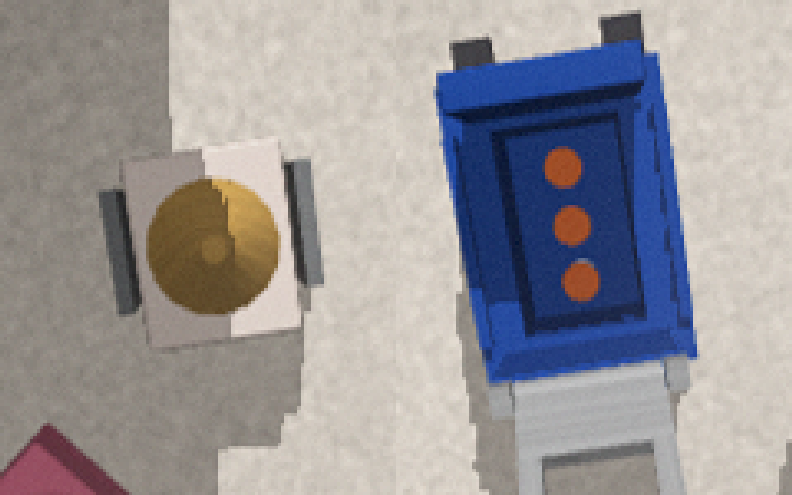

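```bash
python3 - <<'E'
from h import *
import pickle
o=pickle.load(open("s2.pkl","rb"))
def an(name,s,pts,off,z):
    q=np.array(pts,float)/3.3+off-.35
    X=cast(s,q,z)[:,:2]; e=lambda i,j:X[j]-X[i]
    print(name,"c",X.mean(0).round(4),"L",[round(np.linalg.norm(e(i,(i+1)%4))*1e3,1) for i in range(4)],
     "ang",[round(float(np.degrees(np.arctan2(*e(i,j)[::-1]))),1) for i,j in((0,3),(1,2))],[round(float(np.degrees(np.arctan2(-e(i,j)[0],e(i,j)[1]))),1) for i,j in((0,1),(3,2))])
D,C=o["d"],o["c"]
print("cam",-np.array(C["R"]).T@C["t"])
an("lid",D,[(123,160),(280,138),(302,325),(152,349)],(221,50),.044)
u=lambda P:[(x-396,y) for x,y in P]
an("cav",C,u([(493,133),(617,114),(645,317),(525,335)]),(219,55),.070)
# outline incl. cheeks top
an("cheek-",C,u([(437,75),(643,45),(641,82),(445,112)]),(219,55),.118)
print("tip",cast(D,np.array([(215,249)])/3.3+(221,50)-.35,.064+.036),cast(D,np.array([(213,246)])/3.3+(221,50)-.35,.046))
print("strap@hinge",cast(C,np.array(u([(514,382),(665,365),(491,380),(697,355)]))/3.3+(219,55)-.35,.12).round(4).tolist())
print("dots",cast(C,np.array(u([(563,168),(572,227),(581,282)]))/3.3+(219,55)-.35,.05).round(4).tolist())
# strap red
f=C["frame"].astype(int);m=((f[...,0]>130)&(f[...,1]<60)&(f[...,2]<60)).astype(np.uint8)
n,l,st,c=cv2.connectedComponentsWithStats(m);print(st[1:],c[1:]) if n<8 else print(n)
s0=pickle.load(open("s0.pkl","rb"))
for k,s in s0.items():
    f=s["frame"].astype(int);m=((f[...,0]>130)&(f[...,1]<70)&(f[...,2]<70)).astype(np.uint8)
    n,l,st,c=cv2.connectedComponentsWithStats(m);g=st[:,4]>20;print(k,st[g][1:].tolist(),c[g][1:].round(1).tolist())
E
```

```text
cam [ 0.49796134 -0.16592768  0.40925238]
lid c [0.5144 0.1903] L [np.float64(50.3), np.float64(59.4), np.float64(50.5), np.float64(60.7)] ang [8.1, 8.3] [7.6, 9.0]
cav c [ 0.5114 -0.174 ] L [np.float64(36.9), np.float64(59.8), np.float64(37.5), np.float64(59.9)] ang [8.2, 8.8] [8.4, 8.7]
cheek- c [ 0.4735 -0.1799] L [np.float64(51.7), np.float64(8.6), np.float64(49.7), np.float64(8.9)] ang [10.9, -2.5] [7.9, 8.4]
tip [[0.51296783 0.18955781 0.1       ]] [[0.51454496 0.18984108 0.046     ]]
strap@hinge [[0.5496, -0.188, 0.12], [0.5449, -0.1477, 0.12], [0.5491, -0.1941, 0.12], [0.5422, -0.1393, 0.12]]
dots [[0.4941, -0.1766, 0.05], [0.5121, -0.1739, 0.05], [0.5294, -0.171, 0.05]]
11
scene [[398, 204, 8, 7, 35], [235, 209, 13, 16, 37], [401, 232, 8, 7, 41], [121, 322, 48, 42, 275]] [[401.3, 207.0], [241.5, 215.9], [404.7, 234.7], [148.6, 344.6]]
top [[269, 85, 7, 7, 36], [231, 98, 6, 6, 29], [356, 195, 10, 14, 132], [468, 205, 22, 9, 22]] [[271.9, 88.0], [233.7, 100.4], [360.5, 201.4], [478.5, 207.0]]
```

Lid ≈ (0.514, 0.190), yaw 8.2°. Carrier ≈ (0.5114, −0.174), yaw 8.4°; the cavity, cheek and hinge readings agree. Next: grip the lid by its x ends.

```bash
python3 - <<'E'
from h import *
L=[.5144,.1902];Y=98.2;G=.163
r.reach([*L,.31],[180,0,Y]); print(r.sense()["joints"].round(0))
r.servo_line([*L,.030+G],speed=.1)
s=r.sense();print(s["tcp_pos"].round(4),s["orientation"].round(1),s["contact_force"].round(1))
r.grab(20);s=r.sense();print(s["clock"],s["opening"],s["gripper_force"],s["tcp_pos"].round(4),s["contact_force"].round(1))
if .055<s["opening"]<.068:
    r.servo_line([*L,.15+G],speed=.12)
    s=r.sense();print(s["clock"],s["opening"],s["gripper_force"],s["contact_force"].round(1))
    P=[.455,.012];r.reach([*P,.12+G],[180,0,98.4])
    r.servo_line([*P,.030+G],speed=.12)
    s=r.sense();print(s["clock"],s["tcp_pos"].round(4),s["contact_force"].round(1),s["opening"])
E
```

```text
[17. -3. 88. -0. 95.  8.]
[0.5147 0.1903 0.1939] [179.9  -0.   98.2] [-0.2  0.1 -0. ]
8.4417 0.062227251840855945 19.998681843280792 [0.5145 0.1902 0.1933] [ 0.5 -0.3  0.2]
9.5917 0.06163819055661619 19.99823749065399 [-0.3  0.8 -2.8]
11.275 [0.4554 0.0122 0.1939] [ 0.2  0.6 -2.1] 0.0617993455165752
```

```bash
python3 - <<'E'
from h import *
P=[.455,.012]
z=.1905
while z>.185:
    r.servo_line([*P,z],speed=.02);s=r.sense()
    if s["contact_force"][2]>1.5: break
    z-=.001
print(z,s["tcp_pos"].round(4),s["contact_force"].round(1))
r.let_go();r.wait(.2)
r.servo_line([*P,.30],speed=.15)
r.reach([P[0]+.05,P[1],.42],[180,0,188.4-360])
o=r.snapshot("wrist");import pickle;pickle.dump(o,open("s3.pkl","wb"))
print(r.sense()["clock"],r.sense()["joints"].round(0))
u,v=proj(o,[*P,.039])[0].astype(int);print(u,v)
x0,y0=u-75,max(0,v-75);print(x0,y0)
cv2.imwrite("pics/pad.png",cv2.resize(o["frame"][y0:y0+150,x0:x0+150],None,fx=4,fy=4,interpolation=cv2.INTER_NEAREST)[:,:,::-1])
E
```

```text
0.1875 [0.4551 0.012  0.1882] [-3.2  0.2  4.8]
15.45 [  -2.   -9.   83.   -0.  106. -101.]
287 136
212 61
```

View pics/pad.png

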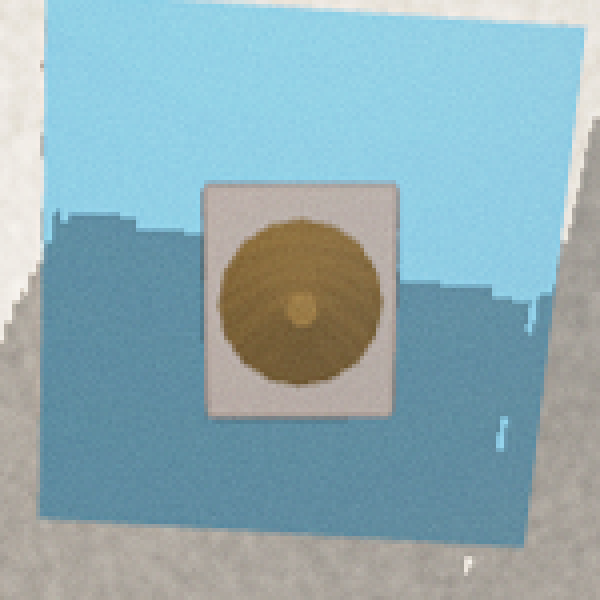

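The lid lies flat and aligned on the pad, with its top face corners at (203,183),(398,183),(393,416),(208,416) in the crop. I'll use its known position to calibrate the camera bias, then regrip by the y faces.

```bash
python3 - <<'E'
from h import *
import pickle
o=pickle.load(open("s3.pkl","rb"))
X=cast(o,np.array([(203,183),(398,183),(393,416),(208,416)])/4+(212,61)-.4,.039);print(X.mean(0).round(4),X.round(4).tolist())
P=[.455,.012];Y=188.4-360;G=.163
r.reach([*P,.30],[180,0,Y])
r.servo_line([*P,.194],speed=.12)
r.grab(20);s=r.sense();print(s["clock"],s["opening"],s["tcp_pos"].round(4),s["contact_force"].round(1))
if .045<s["opening"]<.058:
    r.servo_line([*P,.36],speed=.15)
    C=[.5114,-.174]
    r.reach([*C,.36],[180,0,Y])
    s=r.sense();print(s["clock"],s["tcp_pos"].round(4),s["orientation"].round(2),s["opening"])
    o=r.snapshot("wrist");t=r.snapshot("top");pickle.dump((o,t),open("s4.pkl","wb"))
    cv2.imwrite("pics/held.png",cv2.resize(o["frame"],(800,600))[:,:,::-1])
E
```

```text
[0.4543 0.0115 0.039 ] [[0.4279, -0.0183, 0.039], [0.4205, 0.032, 0.039], [0.4808, 0.0411, 0.039], [0.4882, -0.0089, 0.039]]
17.7167 0.051719512036690424 [0.455  0.012  0.1941] [-0.4  0.5  1.4]
19.775 [ 0.5113 -0.1733  0.3595] [ 1.7992e+02 -4.0000e-02 -1.7160e+02] 0.05195048682385967
```

View pics/held.png

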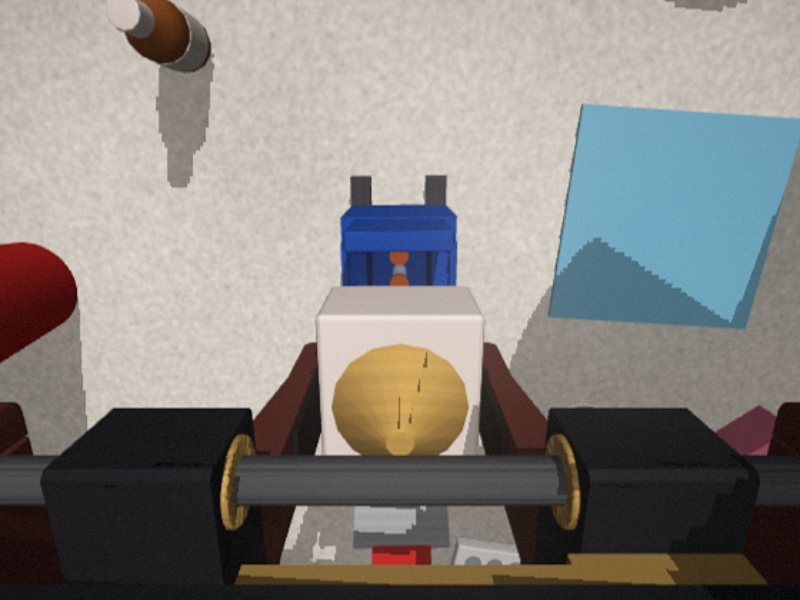

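The held lid (centre u≈400) lines up with the carrier (341–457, centre 399) and the yaw matches. Now I'll lower it gently, watching the force.

```bash
python3 - <<'E'
from h import *
C=[.5119,-.1737]
r.servo_line([*C,.32],speed=.08);r.wait(.2)
f0=r.sense()["contact_force"];print(f0.round(1))
z=.316
while z>=.2575:
    r.servo_line([*C,z],speed=.03 if z>.27 else .015);s=r.sense();f=s["contact_force"]-f0
    if z<.266 or abs(f).max()>1.5: print(round(z,4),s["tcp_pos"].round(4),f.round(1))
    if f[2]>3: break
    z-=.004 if z>.268 else .001
print(s["clock"],s["opening"],s["torque"].round(2))
E
```

```text
[ 0.2  0.  -2.8]
0.276 [ 0.5118 -0.1737  0.2756] [-1.1  0.8  1.6]
0.266 [ 0.5119 -0.1737  0.2659] [-0.3  0.7  1.1]
0.265 [ 0.5119 -0.1737  0.2649] [0.2 0.2 0.5]
0.264 [ 0.5119 -0.1737  0.2639] [-0.6  0.3  0.8]
0.263 [ 0.5119 -0.1737  0.2629] [0.5 0.8 0.9]
0.262 [ 0.5119 -0.1737  0.2619] [ 0.1 -0.8  1.3]
0.261 [ 0.512  -0.1737  0.2611] [ 0.3 -0.3  2.4]
0.26 [ 0.5119 -0.1737  0.2611] [-2.9  1.3  7.1]
26.5417 0.05194772872964127 [ 0.31  0.55 -0.01]
```

```bash
python3 - <<'E'
from h import *
import pickle
C=[.5119,-.1737];Y=188.4-360
r.servo_line([*C,.2612],speed=.02)
r.let_go();r.wait(.1)
r.servo_line([*C,.36],speed=.12)
r.reach([C[0]-.04,C[1],.42],[180,0,Y])
w=r.snapshot("wrist");t=r.snapshot("top");s=r.snapshot("scene")
pickle.dump((w,t,s),open("s5.pkl","wb"));print(r.sense()["clock"])
ax=np.array([np.cos(np.radians(8.4)),np.sin(np.radians(8.4)),0]);h=np.array([*C,.122])+.039*ax
ob=[]
for n,k in(("w",w),("t",t),("s",s)):
    f=k["frame"].astype(int);m=((f[...,0]>120)&(f[...,1]<70)&(f[...,2]<70)).astype(np.uint8)
    cn,l,st,c=cv2.connectedComponentsWithStats(m)
    p0=proj(k,h+[.06,0,.06])[0]
    i=min((i for i in range(1,cn) if st[i,4]>20),key=lambda i:np.linalg.norm(c[i]-p0))
    print(n,p0.round(),c[i].round(1),st[i]);ob.append((k,c[i]))
    # plane of swing: intersect ray with y'=0
    R=np.array(k["R"]);cc=-R.T@np.array(k["t"]);d=R.T@[(c[i][0]-k["cx"])/k["fx"],(c[i][1]-k["cy"])/k["fy"],1]
    nrm=np.cross([0,0,1],ax);q=cc+d*(nrm@(h-cc))/(nrm@d) ;v=q-h
    print("  plane hit: along",(v@ax).round(4),"up",v[2].round(4),"ang",np.arctan2(v[2],v@ax).round(3))
X=tri(ob[1:]);v=X-h;print(X.round(4),v@ax,v[2],np.arctan2(v[2],v@ax),np.hypot(v[2],v@ax))
f=w["frame"];cv2.imwrite("pics/seat.png",np.hstack([cv2.resize(f[60:260,190:370],None,fx=2.2,fy=2.2),cv2.resize(s["frame"][190:300,170:270],(400,440),interpolation=cv2.INTER_CUBIC)])[:,:,::-1])
E
```

```text
29.1333
w [263. 384.] [274.8 392.2] [259 389  32   6 139]
  plane hit: along 0.1189 up 0.0108 ang 0.09
t [363. 198.] [360.6 200.6] [355 199  11   4  34]
  plane hit: along 0.0535 up 0.0727 ang 0.937
s [243. 226.] [241.4 217. ] [235 208  14  18  42]
  plane hit: along 0.0525 up 0.0762 ang 0.968
[ 0.6025 -0.1599  0.198 ] 0.05269025982924581 0.07598021282901374 0.9644640452413014 0.09246218806850538
```

View pics/seat.png

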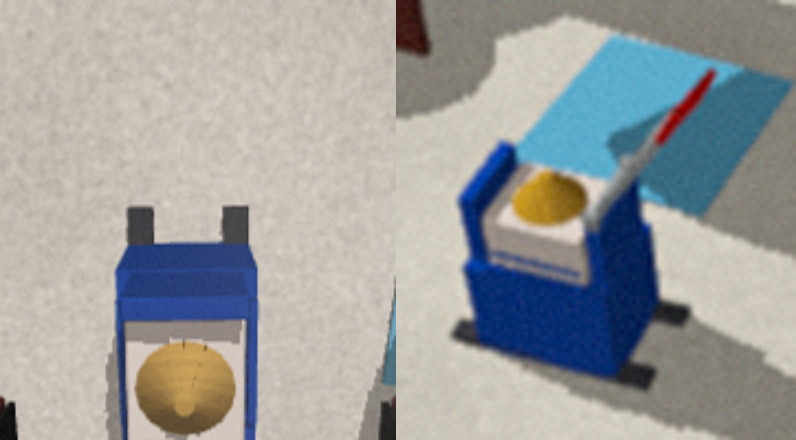

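The lid is seated level below the cheeks. The hasp stands at about 2.18 rad, red end near world (0.603, −0.160, 0.198). Next I'll pinch it by its side edges and swing it over.

```bash
cat > hasp.py <<'E'
from h import *
Y=188.4-360;ax=np.array([np.cos(np.radians(8.4)),np.sin(np.radians(8.4)),0])
H=np.array([.5119,-.1737,.122])+.039*ax
tcp=lambda th,rad=.1,dz=.163:H+rad*(np.cos(th)*ax+np.sin(th)*np.array([0,0,1]))+[0,0,dz]
E
python3 - <<'E'
from hasp import *
a=2.177;p=tcp(np.pi-(np.pi-a))  # along = cos(a)<0 means -x side
# hasp angle 0 -> -x side; world direction angle = pi - hasp
T=lambda th:tcp(np.pi-th)
p=T(a);r.reach(p+[0,0,.08],[180,0,Y])
r.servo_line(p,speed=.1);s=r.sense();print(s["tcp_pos"].round(4),p.round(4));r.grab(10)
s=r.sense();f0=s["contact_force"];print(s["clock"],s["opening"],f0.round(1))
if s["opening"]>.019:
    for th in np.linspace(a,0,15)[1:]:
        r.servo_line(T(th),speed=.08);s=r.sense();f=s["contact_force"]
        print(round(th,2),s["opening"].round(4),f.round(1))
        if abs(f).max()>25 or s["opening"]<.018: print("stop");break
print(s["clock"])
w=r.snapshot("wrist");sc=r.snapshot("scene")
cv2.imwrite("pics/hasp1.png",np.hstack([cv2.resize(w["frame"],None,fx=.8,fy=1),cv2.resize(sc["frame"][180:300,160:260],(350,420))])[:,:,::-1])
E
```

```text
[ 0.6068 -0.1597  0.3683] [ 0.6068 -0.1597  0.3672]
31.6917 0.02360328326011579 [-0.7  4.4  0.6]Traceback (most recent call last):
  File "<stdin>", line 11, in <module>
AttributeError: 'float' object has no attribute 'round'
```

```bash
python3 - <<'E'
from hasp import *
T=lambda th:tcp(np.pi-th)
for th in np.linspace(2.177,0,15)[1:]:
    r.servo_line(T(th),speed=.08);s=r.sense();f=s["contact_force"]
    print(round(th,2),round(s["opening"],4),f.round(1))
    if abs(f).max()>25 or s["opening"]<.018: print("stop");break
print(s["clock"])
w=r.snapshot("wrist");sc=r.snapshot("scene")
cv2.imwrite("pics/hasp1.png",np.hstack([cv2.resize(w["frame"],None,fx=.8,fy=1),cv2.resize(sc["frame"][180:300,160:260],(350,420))])[:,:,::-1])
E
```

```text
2.02 0.0237 [-2.4  5.6  1. ]
1.87 0.0237 [-1.8  6.   0.2]
1.71 0.0237 [-2.3  4.8  0.5]
1.56 0.0238 [-1.8  5.4  0.6]
1.4 0.0238 [-1.4  4.8  1.5]
1.24 0.0238 [-2.8  5.3  3. ]
1.09 0.0237 [-2.4  4.9  4.1]
0.93 0.0238 [-4.7  4.1  3.2]
0.78 0.0234 [-4.2  3.7  2.9]
0.62 0.0239 [-3.8  4.   2.2]
0.47 0.0242 [-5.5  3.4  2.5]
0.31 0.0237 [-5.4  2.8  1.6]
0.16 0.0236 [-5.3  2.2  0.4]
0.0 0.0236 [-5.8  0.2 -1.4]
36.725
```

View pics/hasp1.png

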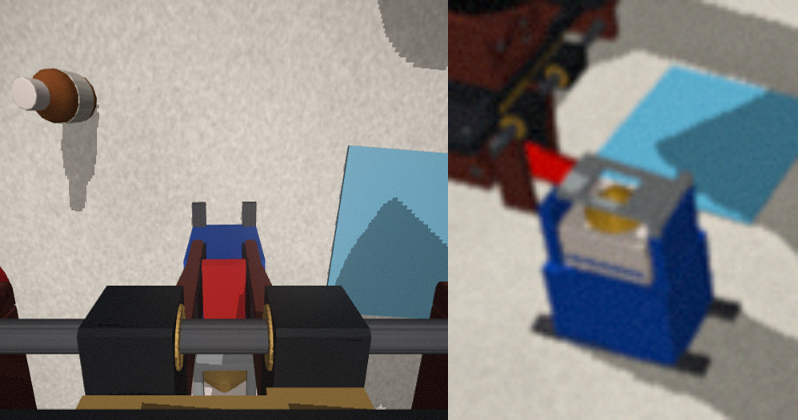

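The strap lies level across the lid with the cone in its window. Next: release it, press it down with closed fingertips, and check.

```bash
python3 - <<'E'
from hasp import *
p=tcp(np.pi)
r.let_go();r.wait(.1)
r.servo_line(p+[0,0,.08],speed=.12)
r.grab(5);r.wait(.2)
f0=r.sense()["contact_force"]
q=tcp(np.pi,.1,.182+.0025)
r.servo_line(q+[0,0,.02],speed=.1)
z=.008
while z>-.008:
    r.servo_line(q+[0,0,z],speed=.03);s=r.sense();f=s["contact_force"]-f0
    if f[2]>1: print(round(z,4),s["tcp_pos"].round(4),f.round(1))
    if f[2]>8: break
    z-=.002
r.servo_line(p+[0,0,.12],speed=.12)
r.reach(p+.10*ax+[0,0,.14],[180,0,Y])
r.let_go();s=r.sense();print(s["clock"],s["contact_force"].round(1))
w=r.snapshot("wrist");sc=r.snapshot("scene")
cv2.imwrite("pics/fin.png",np.hstack([cv2.resize(w["frame"],None,fx=.8,fy=1),cv2.resize(sc["frame"][180:300,160:260],(350,420))])[:,:,::-1])
E
```

```text
0.0 [ 0.4516 -0.1826  0.3068] [-0.3 -1.3  3.1]
-0.002 [ 0.4515 -0.1826  0.3065] [-2.9  0.7 10.4]
45.55 [-0.6  0.7 -0.9]
```

View pics/fin.png

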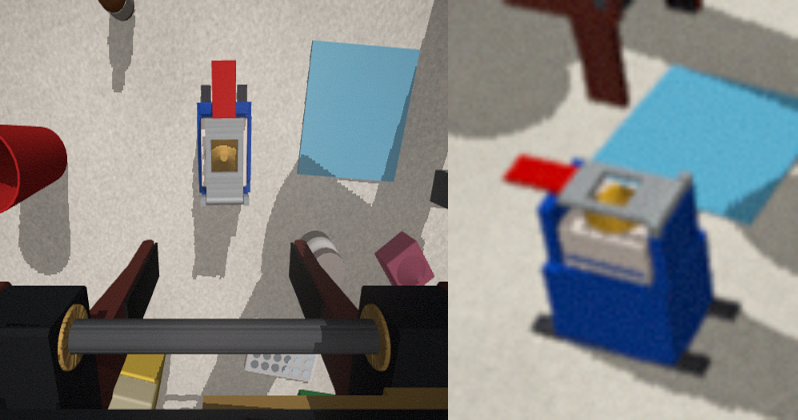

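The hasp rests on its stop at the nominal height (10 N press with no further give). The cone tip sits centred in the window at (224,155), and nothing else was touched.

```bash
python3 -c "
from station import r
print(r.hand_in())"
```

```text
the job is handed in; nothing more can be done
None
```

The lid is fully down on its seat in the carrier and the hasp lies fastened across it with its window around the brass catch; the job was handed in at about 46 s of the 72 s allowed.

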